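# Comb ceramic rods into their tray grooves under the bench magnifier

## Task

Release the rod tray by turning its red latch knob a full quarter turn, slide the clear cover all the way open, and comb the orange-handled rake through the tray until every ivory rod lies parallel in a groove of its own, never touching the rods with the gripper itself. Then stand the rake back on its teeth in the middle of its blue mat, slide the cover fully shut and only then turn the knob back to locked. Swing the magnifier so that its lens stays centred over the grooved bed, and leave the other things on the bench alone.

Things in the scene. Friction and masses are not known exactly. Their poses are not given: they have to be found in the camera images.
- tray: Fixed aluminium rod tray; origin: centre of its bed, at bench height; x along the grooves and away from the robot, z up. Walls 43 mm high, 6 mm thick; inside, the bed spans x -70 to 70 mm and y -131 to 131 mm. The side walls run on 150 mm behind the bed as rails for the cover.
- bed (a point): Centre of the grooved bed at crest height (tray x 0, y 27 mm, z 27 mm); the lens must end over it. Eight 90-degree V grooves along tray x, pitch 26 mm, centred at tray y = -64, -38 .. 118 mm; bottoms 14 mm, crests 27 mm above the bench. A seated rod has its centre at 22.5 mm and stands 1.5 mm above the crests; one lying across crests has it at 33 mm or more.
- shelf (a point): Centre of the bed's flat free shelf (tray y -131 to -77 mm, x -70 to 70 mm), 27 mm above the bench like the crests: the rake can be lowered or stood there beside the rods. From there, teeth carried 3 to 4 mm above the crests towards tray +y push and roll unsettled rods until they drop into grooves, and pass over seated ones.
- cover (a joint): Clear sliding cover, 152 x 274 x 5 mm, top 49 mm above the bench: slides along tray +x (away from the robot). 0 = shut, 0.152 m = fully open. About 2 N of friction, stays where left. It is moved by the latch knob standing on it.
- latch (a joint): Quarter-turn latch knob on the cover: 0 = locked (tongue towards tray -y, behind a dark catch post), grows clockwise seen from above to 1.57 rad = released (tongue towards tray -x). Friction 0.12 N m, stays where left.
- latch_grip (a point): Grip point of the red latch knob, on its vertical axis, 79 mm above the bench: an upright bar 12 mm thick, 42 mm long, 40 mm high (53 to 93 mm above the bench). With the cover shut at tray x -20, y -100 mm; it travels with the cover. Site y = the bar's long direction, turning with the knob (along tray y when locked, tray x when released).
- rake_grip (a point): Grip point of the loose hand rake (145 to 225 g, heaviest in its head), on its middle, 54 mm above the tooth tips; z up as it stands on its teeth. Orange handle 42 (x) by 22 (y) by 50 mm, 26 to 76 mm above the tips; steel head and its two rows of six teeth 116 (x) by 44 (y) mm, head underside 18 mm above the tips. Combs with its x along tray x, moving along tray y.
- mat: Fixed blue mat where the rake stands, 160 (x) by 90 (y) by 4 mm; origin: centre of its underside.
- mag_arm (a joint): Stiff swinging arm of the bench magnifier, about a vertical axis at point mag_pivot; grows counter-clockwise seen from above, from -0.5 to 1.2 rad; friction 0.45 N m, so it stays where left. Near 0 the lens is over the bed.
- mag_pivot (a point): Swing axis of the magnifier arm on its fixed post, 210 mm above the bench.
- mag_grip (a point): Grip point on the magnifier arm: upright blue stub, 18 mm diameter, on top of the arm bar 200 mm from the pivot axis; grip point 246 mm above the bench, stub top at 266 mm, arm bar top at 216 mm.
- lens (a point): Centre of the lens (round, 106 mm over its white rim), 286 mm from the pivot axis, 210 mm above the bench, on the same line from the pivot as the stub.
- model: Bystander: loose blue dental model, 75 x 60 x 30 mm; origin under its centre.
- jar: Bystander: loose jar, 52 mm diameter, 60 mm high; origin under its centre.
- bottle: Bystander: loose blue bottle, 52 mm diameter, 120 mm high; origin under its centre.
- rod0_center (a point): Centre of a loose, slippery glazed ivory ceramic rod (30 g), a plain cylinder 12 mm in diameter and 110 mm long; point x along the rod. Two to four rods are present, the others absent.
- rod1_center (a point): Centre of a loose, slippery glazed ivory ceramic rod (30 g), a plain cylinder 12 mm in diameter and 110 mm long; point x along the rod. Two to four rods are present, the others absent.
- rod2_center (a point): Centre of a loose, slippery glazed ivory ceramic rod (30 g), a plain cylinder 12 mm in diameter and 110 mm long; point x along the rod. Two to four rods are present, the others absent.
- rod3_center (a point): Centre of a loose, slippery glazed ivory ceramic rod (30 g), a plain cylinder 12 mm in diameter and 110 mm long; point x along the rod. Two to four rods are present, the others absent.
Things that resemble listed ones, but are neither listed nor needed, are in the scene too. What is shaped like the part that bears rake_grip but turquoise is not meant.

How it is judged:
On the way, in this order (a step that is already met when the one before it is completed fails the run):
1. the latch knob is turned its full quarter turn while the cover is still shut (value of joint latch above 1.25 rad and value of joint cover below 0.012 m), for 0.1 s.
2. the cover is slid fully open (value of joint cover above 0.142 m), for 0.2 s.
3. the rake's teeth are down inside the tray (z of rake_grip in the frame of tray below 0.092 m and x of rake_grip in the frame of tray between -0.05 and 0.05 m and y of rake_grip in the frame of tray between -0.131 and 0.131 m), for 0.05 s.
4. every rod lies down in a groove, parallel to it (z of rod0_center in the frame of tray between 0.019 and 0.0255 m and angle between the x axis of each of rod0_center, rod1_center, rod2_center, rod3_center and the x axis of tray, either way round below 0.07 rad and linear speed of each of rod0, rod1, rod2, rod3 below 0.02 m/s and z of rod1_center in the frame of tray between 0.019 and 0.0255 m and z of rod2_center in the frame of tray between 0.019 and 0.0255 m and z of rod3_center in the frame of tray between 0.019 and 0.0255 m), for 0.2 s.
5. the cover is slid fully shut again (value of joint cover below 0.008 m), for 0.2 s.
6. the latch knob is turned back to locked (value of joint latch below 0.25 rad and value of joint cover below 0.012 m), for 0.1 s.
At the end, for the whole second after the job is handed in: Each rod rests in a groove (centre under 25.5 mm above the bench, within 0.07 rad of it); cover shut to 12 mm, latch locked to 0.25 rad; rake upright on its mat within 30 mm of the centre; lens at rest within 40 mm, seen from above, of the bed centre (all of step 4 and all of step 6 and horizontal distance between rake_grip and mat below 0.03 m and angle between rake_grip's own z axis and vertical below 0.1 rad and height (world z) of rake_grip below 0.064 m and linear speed of rake below 0.02 m/s and horizontal distance between lens and bed below 0.04 m and velocity of joint mag_arm between -0.05 and 0.05 rad/s); the robot touches nothing.
It fails at once if the cover is moved while the latch is not released (value of joint cover above 0.025 m and value of joint latch below 1 rad).
It fails at once if the gripper touches a rod (contact force between any of the fingers, the arm and rod0 above 0.5 N or contact force between any of the fingers, the arm and rod1 above 0.5 N or contact force between any of the fingers, the arm and rod2 above 0.5 N or contact force between any of the fingers, the arm and rod3 above 0.5 N).
It fails at once if a bystander is shifted by more than 30 mm (distance of any of model, jar, bottle from where it was at the start of the episode above 0.03 m).
Of rod0, rod1, rod2, rod3 only 2 to 4 are there at a start; the rules pass over those that are not, and their reading is None.
At some moment in a run one of rake may be knocked a few centimetres aside while the robot is not near it.
Once in a run the grip may slacken for a moment while it holds something.
It also fails if it takes over 192 s, if anything falls off the work surface, if the arm or the gripper's body presses on something with over 40 N, if the wrist force passes 120 N, or if a joint passes its speed limit or range.

## Robot

A 6-joint arm with a two-finger parallel gripper is mounted at the origin on the work surface. World frame = base frame: x ahead of the robot, y to its left, z up, the work surface at z = 0. Lengths are in m, angles in rad, forces in N, time in s.
With the tool pointing down it reaches from about 0.375 to 0.9 m from the base axis. Payload 3.1 kg.
Tool frame: the origin (TCP) lies on the front face of the gripper's body, between the roots of the fingers; the fingertips stand 70 mm ahead of it and the grasp point (between the pads) lies 51 mm ahead of it; z points along the fingers, y is the line along which they close (so a half turn about z gives the same grasp; the last joint's range is limited). The gripper opens to 87 mm and grips with 3 to 60 N. Pads are 19 mm wide; open, the fingers measure 117 mm over their backs; the gripper's body (75 mm by 190 mm) begins 51 mm behind the grasp point.
Start: joints at [-1.417, 0.527, 1.433, -0, 1.181, -0.178], TCP at [0.204, -0.591, 0.292] pointing down, gripper open.
Joint ranges: [-3.08, 3.08], [-0.75, 2.2], [0.22, 2.44], [-1.43, 4.57], [0, 2.65], [-2.85, 2.85]. Speed limits (rad/s): [2.79, 2.79, 3.14, 3.14, 3.14, 3.14].

## Interface

Orientations are given as a unit quaternion [x, y, z, w].
In Python, from rig import robot, cams, ticket gives the robot as it stands. The module is installed in compiled form; this text tells all that it offers.
- The arm moves only by the shell command python3 -m crank 'ROWS' [FORCE]. ROWS is JSON, a list of rows, each a list of 7 numbers: the shift along the tool's x, y, z in cm, then the turn, a rotation vector about the tool's x, y, z in rad, then the closure, from 0 (fully open) to 1 (shut). A call has 1 to 5 rows; each row shifts and turns the commanded pose from where the row before left it, along the tool's axes as they then stand; what a row does not reach is not made up. A row lasts 1/8 s, in which the tool goes at most 62.5 mm and 10.7 degrees, less where a joint would pass 70% of its speed; a pose out of reach is approached as far as the arm can. A call is refused whole if a number of a shift passes 6.25 or a number of a turn 0.188, either way. A call with a gripper value outside its range is refused whole. The fingers move at their own pace and stop on an object; FORCE is the grip in N (left out, the last holds). Time passes only in rows, so rows that do not move let the fingers close. It gives the time, the measured TCP pose, the force, the opening and the grip force at its end, in the units of the state.
- robot.get_obs(): the state, without advancing time (a new reading comes with each control period).
- cams.camera(name): name is "scene" or "side" or "wrist"; returns the picture (420x560x3 uint8, red, green, blue); there is no depth.
- cams.camera_info(name): a dict with "intrinsics" (3x3 intrinsics, pixels), "pose" (4x4, takes a point from camera to world coordinates). Camera axes: x right, y down, z forward; pixel columns grow to the right and rows downward; lengths in m; the calibration is good to about 2 mm. A picture is of the moment at which its call begins: read the wrist's pose just before it. camera_info takes no time and is no camera call; for the wrist camera it gives the pose at the moment of the call.
- ticket.hand_in(): hands the job in; it is judged then, once.
The state is a dict: "time": time; "q": joint angles; "joint_velocities": joint speeds; "joint_torque": joint torques, N m; "position": TCP position; "tool_rot": TCP orientation; "ft_force": force on the tool from outside, world axes, zero at the start; "moment": the same for the moment, N m; "grip_width": finger opening in m; "grip_force": force on a finger pad.
Only numpy, scipy, OpenCV 4.12 (cv2) and the standard library are available. Lean on these libraries where they do the work, as an engineer would, in place of code of your own. Each camera call takes 0.05 s, during which the arm holds its last target. There are 200 camera calls.

## Working session

There is one attempt and no reset: what is moved stays moved. The work goes in short steps, Python scripts to look and compute and a shell command to move; the robot and the scene stay as the last step left them, time stands still between calls to the robot, and variables do not carry over. Pictures are saved under pics/ and viewed, at most 14 in all, crops included, and the job is handed in when it is done.

```bash
mkdir -p pics; cat > h.py <<'E'
import numpy as np, cv2
from rig import robot, cams, ticket
from scipy.spatial.transform import Rotation as R
def info(n):
    i=cams.camera_info(n); return np.array(i["intrinsics"]),np.array(i["pose"])
def snap(n,f):
    K,T=info(n); im=cams.camera(n); cv2.imwrite('pics/'+f,cv2.cvtColor(im,cv2.COLOR_RGB2BGR)); return im,K,T
def ray(K,T,u,v,z):
    d=T[:3,:3]@np.linalg.inv(K)@np.array([u,v,1.]); o=T[:3,3]; return o+d*(z-o[2])/d[2]
def proj(K,T,p):
    c=T[:3,:3].T@(np.array(p)-T[:3,3]); c=K@c; return c[:2]/c[2]
E
python3 - <<'E'
from h import *
np.set_printoptions(precision=3,suppress=True)
for n in("scene","side","wrist"):
    im,K,T=snap(n,n+"0.png"); print(n,K.tolist(),T.round(3).tolist())
o=robot.get_obs(); print(o)
E
```

```text
scene [[489.0460124187466, 0.0, 275.52129333805215], [0.0, 489.0460124187466, 206.38040917502656], [0.0, 0.0, 1.0]] [[-0.046, 0.813, -0.58, 1.488], [0.999, 0.038, -0.026, -0.006], [0.001, -0.58, -0.814, 1.543], [0.0, 0.0, 0.0, 1.0]]
side [[454.13497917496136, 0.0, 276.30596749958096], [0.0, 454.13497917496136, 206.77038811227203], [0.0, 0.0, 1.0]] [[-0.692, 0.479, -0.539, 1.192], [0.721, 0.445, -0.53, 0.636], [-0.014, -0.756, -0.654, 0.951], [0.0, 0.0, 0.0, 1.0]]
wrist [[307.00951390851, 0.0, 281.2001118472706], [0.0, 307.00951390851, 208.98452255115734], [0.0, 0.0, 1.0]] [[0.326, -0.909, -0.26, 0.275], [-0.946, -0.314, -0.087, -0.567], [-0.003, 0.274, -0.962, 0.384], [0.0, 0.0, 0.0, 1.0]]
{'time': 0.15, 'q': array([-1.418,  0.528,  1.434, -0.   ,  1.181, -0.178]), 'joint_velocities': array([-0.002, -0.001, -0.003, -0.002, -0.001, -0.001]), 'joint_torque': array([  0.001, -44.043, -17.684,   0.063,   0.055,  -0.   ]), 'position': array([ 0.204, -0.59 ,  0.292]), 'tool_rot': array([ 0.986,  0.165,  0.   , -0.001]), 'ft_force': array([-0.223, -0.288, -0.114]), 'moment': array([ 0.021,  0.018, -0.025]), 'grip_force': 0.0, 'grip_width': 0.08723996385008317}
```

View pics/scene0.png

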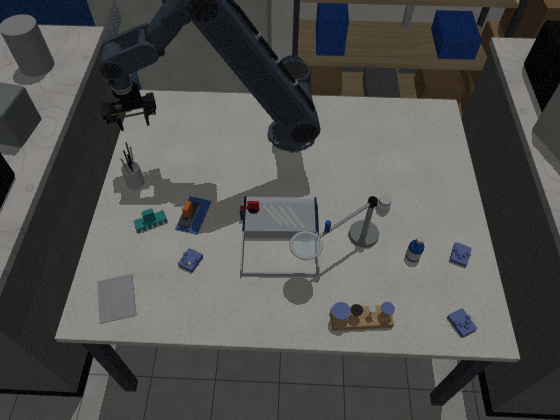

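View pics/side0.png

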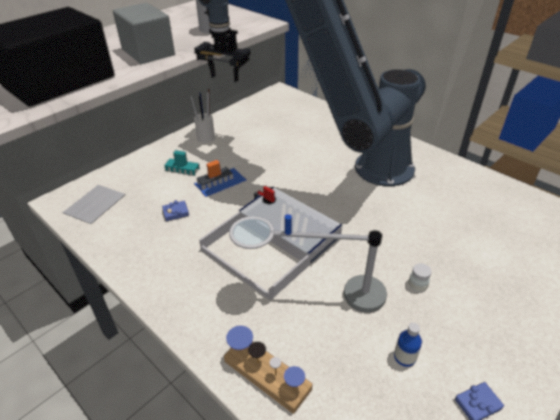

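Scene view: the tray is at about (243–319, 197–273), with the red knob at (253,207). The orange rake is on its blue mat at (193,213) and the turquoise decoy at (150,220). The magnifier pivot is at (373,202), the stub at (327,226) and the lens at (306,246). Three or four ivory rods lie slanted under the cover.

```bash
python3 - <<'E'
from h import *
np.set_printoptions(precision=3,suppress=True)
def cam(n):
    im=cv2.cvtColor(cv2.imread(f'pics/{n}0.png'),cv2.COLOR_BGR2HSV); K,T=info(n); return im,K,T
box={'scene':dict(knob=(235,190,270,225),orange=(175,190,210,235),mat=(170,190,215,240),stub=(318,215,336,236)),
 'side':dict(knob=(255,180,280,207),orange=(200,155,225,185),mat=(190,165,250,197),stub=(280,208,296,238))}
hs=dict(knob=[(0,150,90),(8,255,255)],orange=[(6,150,110),(18,255,255)],mat=[(105,100,40),(125,255,255)],stub=[(108,120,60),(125,255,255)])
zs=dict(knob=.073,orange=.058,mat=.004,stub=.243)
for n in box:
    im,K,T=cam(n)
    for k,(a,b,c,d) in box[n].items():
        m=cv2.inRange(im,*map(np.array,hs[k])); mm=np.zeros_like(m); mm[b:d,a:c]=m[b:d,a:c]
        v,u=np.nonzero(mm)
        if len(u)==0: print(n,k,'none');continue
        pts=np.c_[u,v].astype(np.float32); r=cv2.minAreaRect(pts)
        print(n,k,len(u),[u.min(),u.max(),v.min(),v.max()],'mean',ray(K,T,u.mean(),v.mean(),zs[k]))
        if k=='mat': print([ray(K,T,*p,.004)[:2].round(3).tolist() for p in cv2.boxPoints(r)], ray(K,T,*r[0],.004))
# big crop of tray in scene
s=cv2.imread('pics/scene0.png')[180:290,170:390]; cv2.imwrite('pics/c1.png',cv2.resize(s,None,fx=3.6,fy=3.6,interpolation=cv2.INTER_CUBIC))
K,T=info('scene')
for u,v in [(243,273),(318,273)]: print(ray(K,T,u,v,.043))
K,T=info('scene'); print('lens',ray(K,T,306,246,.21),'piv',ray(K,T,373,202,.22))
K,T=info('side'); print('lens',ray(K,T,252,233,.21),'piv',ray(K,T,375,238,.22))
E
```

```text
scene knob 27 [np.int64(245), np.int64(258), np.int64(201), np.int64(207)] mean [ 0.425 -0.137  0.073]
scene orange 46 [np.int64(183), np.int64(190), np.int64(201), np.int64(209)] mean [ 0.441 -0.387  0.058]
scene mat 427 [np.int64(175), np.int64(210), np.int64(197), np.int64(233)] mean [ 0.45  -0.352  0.004]
[[0.511, -0.427], [0.34, -0.39], [0.381, -0.305], [0.548, -0.345]] [ 0.447 -0.367  0.004]
scene stub 43 [np.int64(325), np.int64(330), np.int64(220), np.int64(232)] mean [0.629 0.121 0.243]
side knob 108 [np.int64(258), np.int64(273), np.int64(187), np.int64(200)] mean [ 0.441 -0.14   0.073]
side orange 148 [np.int64(208), np.int64(219), np.int64(161), np.int64(176)] mean [ 0.457 -0.378  0.058]
side mat 348 [np.int64(196), np.int64(244), np.int64(169), np.int64(195)] mean [ 0.448 -0.347  0.004]
[[0.512, -0.413], [0.342, -0.382], [0.383, -0.309], [0.545, -0.342]] [ 0.448 -0.361  0.004]
side stub 98 [np.int64(285), np.int64(290), np.int64(215), np.int64(233)] mean [0.634 0.123 0.243]
[ 0.706 -0.152  0.043]
[0.694 0.105 0.043]
lens [0.688 0.055 0.21 ] piv [0.513 0.277 0.22 ]
lens [0.688 0.059 0.21 ] piv [0.515 0.283 0.22 ]
```

View pics/c1.png

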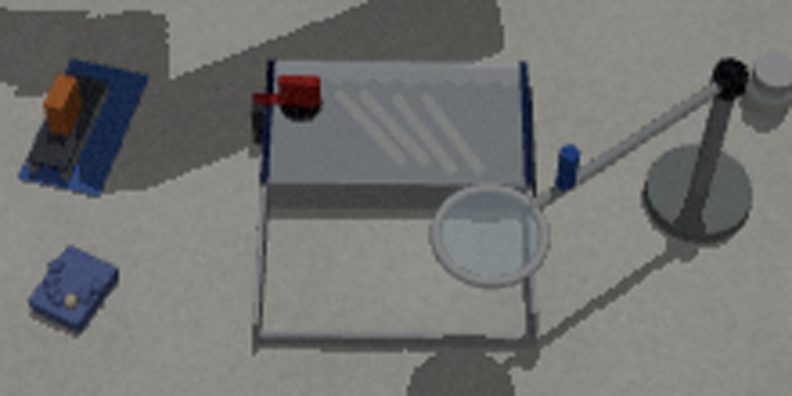

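The scene crop confirms three ivory rods slanted under the shut cover. The knob's tongue points towards tray -y behind the dark post, so it is locked. I'll move above the knob and look with the wrist camera.

```bash

python3 -m crank '[[3.6,-3.5,0,0,0,0,0],[3.6,-3.5,0,0,0,0,0],[3.6,-3.5,0,0,0,0,0],[3.6,-3.5,0,0,0,0,0],[3.6,-3.5,0,0,0,0,0]]' 20
python3 -m crank '[[3.6,-3.5,0,0,0,0,0],[3.6,-3.5,0,0,0,0,0],[3.6,-3.5,0,0,0,0,0],[3.6,-3.5,0,0,0,0,0],[3.6,-3.5,0,0,0,0,0]]'
python3 -m crank '[[0,0,0,0,0,-0.18,0],[0,0,0,0,0,-0.18,0],[0,0,0,0,0,-0.18,0],[0,0,0,0,0,-0.18,0],[0,0,0,0,0,-0.18,0]]'
python3 -m crank '[[0,0,0,0,0,-0.18,0],[0,0,0,0,0,-0.18,0],[0,0,0,0,0,0,0],[0,0,0,0,0,0,0]]'
python3 - <<'E'
from h import *
np.set_printoptions(precision=4,suppress=True)
o=robot.get_obs(); print(o['position'],o['q'])
im,K,T=snap('wrist','w1.png'); print(K.tolist(),T.tolist())
E
```

```text
time: 0.78
position: [0.3173, -0.3652, 0.2921]
tool_rot: [0.986, 0.165, 0.0, -0.0]
ft_force: [1.2, 0.6, 0.1]
grip_width: 0.0872
grip_force: 0.0
time: 1.4
position: [0.4305, -0.1412, 0.2922]
tool_rot: [0.986, 0.165, 0.0, 0.0]
ft_force: [1.0, -0.8, -0.9]
grip_width: 0.0872
grip_force: 0.0
time: 2.02
position: [0.4298, -0.1426, 0.2921]
tool_rot: [0.815, 0.58, -0.0, -0.0]
ft_force: [-0.3, 0.2, -0.1]
grip_width: 0.0868
grip_force: 0.0
time: 2.52
position: [0.4299, -0.1427, 0.2922]
tool_rot: [0.701, 0.714, 0.0, -0.0]
ft_force: [-0.0, -0.5, 0.7]
grip_width: 0.0866
grip_force: 0.0
[ 0.4299 -0.1427  0.2922] [-0.568   0.2972  1.8475  0.0001  0.9971 -0.5864]
[[307.00951390851, 0.0, 281.2001118472706], [0.0, 307.00951390851, 208.98452255115734], [0.0, 0.0, 1.0]] [[0.9998331843290714, 0.017748868631173666, 0.004310588904115566, 0.42889928609268313], [0.018251023459107858, -0.9616859331330426, -0.27354536398323737, -0.0680692444982764], [-0.0007096880173977376, 0.273578404989027, -0.9618494438666456, 0.38440705846325784], [0.0, 0.0, 0.0, 1.0]]
```

View pics/w1.png

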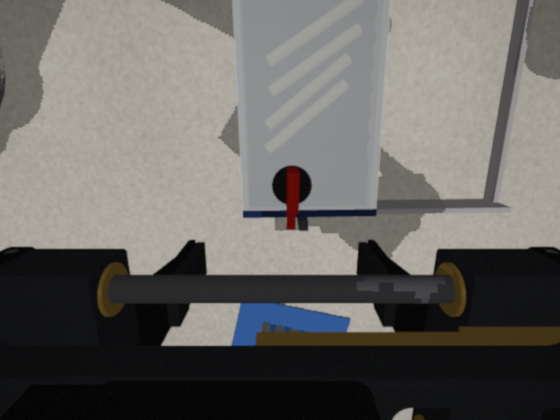

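The wrist view shows the tray with four slanted rods, at about (315,30), (316,62), (307,92) and (308,117). The knob disc is at (292,185), with the bar pointing down to (291,228). The front corner is at (243,213) and the rail end at (508,208).

```bash
python3 - <<'E'
from h import *
np.set_printoptions(precision=4,suppress=True)
K,T=info('wrist'); im=cv2.cvtColor(cv2.imread('pics/w1.png'),cv2.COLOR_BGR2HSV)
m=cv2.inRange(im,np.array((100,100,30)),np.array((130,255,255))); m[225:]=0;m[:200]=0
v,u=np.nonzero(m); print('blue',u.min(),u.max(),v.min(),v.max())
for p in [(243,211),(377,210)]: print('front corners z.043',ray(K,T,*p,.043))
for p in [(235,0),(388,0),(510,206)]: print(p,ray(K,T,*p,.043))
r=cv2.inRange(im,np.array((0,150,60)),np.array((8,255,255)))|cv2.inRange(im,np.array((172,150,60)),np.array((180,255,255)));v,u=np.nonzero(r); print('red',u.min(),u.max(),v.min(),v.max())
for row in (v.min()+1,180,195,210,225): 
    uu=u[v==row]; print(row,uu.min(),uu.max(),ray(K,T,(uu.min()+uu.max())/2,row,.093))
k=cv2.inRange(im,np.array((0,0,0)),np.array((180,255,40)))|r; k[:160]=0;k[207:]=0;k[:,:265]=0;k[:,320:]=0
v,u=np.nonzero(k); (c,rad)=cv2.minEnclosingCircle(np.c_[u,v].astype(np.float32)); print('disc',c,rad,ray(K,T,*c,.051))
rods=[((268,60),(362,0)),((270,93),(362,30)),((265,127),(350,57)),((268,152),(348,83))]
for a,b in rods: print('rod',ray(K,T,*a,.033)[:2],ray(K,T,*b,.033)[:2])
E
```

```text
blue 244 375 210 217
front corners z.043 [ 0.3863 -0.1685  0.043 ]
front corners z.043 [ 0.5413 -0.1643  0.043 ]
(235, 0) [0.3818 0.0444 0.043 ]
(388, 0) [0.5299 0.0472 0.043 ]
(510, 206) [ 0.694  -0.1566  0.043 ]
red 287 299 167 228
168 288 297 [ 0.4402 -0.1103  0.093 ]
180 287 299 [ 0.441  -0.1218  0.093 ]
195 287 298 [ 0.441  -0.1366  0.093 ]
210 287 297 [ 0.4409 -0.1518  0.093 ]
225 287 294 [ 0.4399 -0.1675  0.093 ]
disc (291.4443664550781, 186.44297790527344) 20.330917358398438 [ 0.4413 -0.1368  0.051 ]
rod [ 0.4137 -0.0063] [0.507 0.05 ]
rod [ 0.416  -0.0387] [0.5094 0.0234]
rod [ 0.4108 -0.0741] [ 0.4992 -0.0019]
rod [ 0.4143 -0.1014] [ 0.4991 -0.0271]
```

```bash

python3 -m crank '[[0.55,1.1,4,0,0,-0.015,0],[0,0,4,0,0,0,0],[0,0,4,0,0,0,0],[0,0,3,0,0,0,0],[0,0,1.2,0,0,0,0]]' 30
python3 -m crank '[[0,0,0,0,0,0,0.9],[0,0,0,0,0,0,0.9],[0,0,0,0,0,0,0.9],[0,0,0,0,0,0,0.9],[0,0,0,0,0,0,0.9]]' 30
```

```text
time: 3.2
position: [0.4404, -0.1367, 0.1288]
tool_rot: [0.695, 0.719, -0.0, -0.001]
ft_force: [-0.0, 0.2, 0.2]
grip_width: 0.087
grip_force: 0.0
time: 3.82
position: [0.441, -0.137, 0.1307]
tool_rot: [0.694, 0.72, 0.0, 0.0]
ft_force: [0.0, -0.2, 1.2]
grip_width: 0.0452
grip_force: 0.0
```

```bash

python3 -m crank '[[0,0,0,0,0,0,0.9],[0,0,0,0,0,0,0.9],[0,0,0,0,0,0,0.9],[0,0,0,0,0,0,0.9],[0,0,0,0,0,0,0.9]]' 30
python3 -m crank '[[0,0,0,0,0,0.17,0.9],[0,0,0,0,0,0.17,0.9],[0,0,0,0,0,0.17,0.9],[0,0,0,0,0,0.17,0.9],[0,0,0,0,0,0.17,0.9]]'
python3 -m crank '[[0,0,0,0,0,0.17,0.9],[0,0,0,0,0,0.17,0.9],[0,0,0,0,0,0.17,0.9],[0,0,0,0,0,0.17,0.9],[0,0,0,0,0,0,0.9]]'
python3 - <<'E'
from h import *
im,K,T=snap('scene','s1.png')
c=cv2.imread('pics/s1.png')[180:290,170:390]; cv2.imwrite('pics/c2.png',cv2.resize(c,None,fx=3.6,fy=3.6,interpolation=cv2.INTER_CUBIC))
o=robot.get_obs();print(o['q'],o['moment'])
E
```

```text
time: 4.45
position: [0.4411, -0.137, 0.1302]
tool_rot: [0.694, 0.72, 0.0, 0.0]
ft_force: [0.9, -0.1, -0.2]
grip_width: 0.0122
grip_force: 30.0
time: 5.08
position: [0.4397, -0.1364, 0.1302]
tool_rot: [0.93, 0.368, -0.001, -0.001]
ft_force: [-0.6, 1.2, 1.4]
grip_width: 0.0121
grip_force: 30.0
time: 5.7
position: [0.4392, -0.1353, 0.1301]
tool_rot: [0.999, 0.039, -0.002, -0.002]
ft_force: [-2.4, 6.5, 3.5]
grip_width: 0.0118
grip_force: 30.0
[-5.43302606e-01  6.04583894e-01  1.97316493e+00  1.52793158e-03
  5.68850139e-01  9.47440324e-01] [ 0.87588979  0.1422151  -0.1564077 ]
```

```bash

python3 -m crank '[[2,0.08,0,0,0,0,0.9],[3,0.12,0,0,0,0,0.9],[3,0.12,0,0,0,0,0.9],[3,0.12,0,0,0,0,0.9],[3,0.12,0,0,0,0,0.9]]'
python3 -m crank '[[1.2,0.05,0,0,0,0,0.9],[0,0,0,0,0,0,0.9],[0,0,0,0,0,0,0.9]]'
```

```text
time: 6.38
position: [0.5801, -0.1306, 0.1302]
tool_rot: [0.999, 0.04, -0.002, -0.001]
ft_force: [-1.9, 2.3, 2.5]
grip_width: 0.0118
grip_force: 30.0
time: 6.75
position: [0.5912, -0.1303, 0.1302]
tool_rot: [0.999, 0.039, -0.002, -0.001]
ft_force: [-3.2, 5.0, 4.9]
grip_width: 0.0117
grip_force: 30.0
```

```bash

python3 -m crank '[[0.4,0,0,0,0,0,0.9],[0,0,0,0,0,0,0.9],[0,0,0,0,0,0,0.9]]'
python3 -m crank '[[0,0,0,0,0,0,0],[0,0,0,0,0,0,0],[0,0,0,0,0,0,0],[0,0,0,0,0,0,0],[0,0,0,0,0,0,0]]'
python3 -m crank '[[0,0,-5,0,0,0,0],[0,0,-5,0,0,0,0],[0,0,-5,0,0,0,0],[0,0,-2,0,0,0,0],[0,0,0,0,0,0,0]]'
python3 - <<'E'
from h import *
np.set_printoptions(precision=4,suppress=True)
print(robot.get_obs()['q'])
im,K,T=snap('scene','s2.png')
c=cv2.imread('pics/s2.png')[180:290,170:390]; cv2.imwrite('pics/c3.png',cv2.resize(c,None,fx=3.6,fy=3.6,interpolation=cv2.INTER_CUBIC))
E
```

```text
time: 7.12
position: [0.5919, -0.1303, 0.1301]
tool_rot: [0.999, 0.04, -0.006, -0.002]
ft_force: [-9.8, 1.9, 10.5]
grip_width: 0.0118
grip_force: 30.0
time: 7.75
position: [0.597, -0.1311, 0.1302]
tool_rot: [0.999, 0.039, 0.0, 0.0]
ft_force: [1.0, 0.9, 0.5]
grip_width: 0.054
grip_force: 0.0
time: 8.38
position: [0.5977, -0.1313, 0.3023]
tool_rot: [0.999, 0.039, 0.002, 0.001]
ft_force: [-0.5, 0.2, -0.5]
grip_width: 0.0864
grip_force: 0.0
[-0.3987  0.4973  1.4586 -0.      1.1809  1.0951]
```

View pics/c3.png

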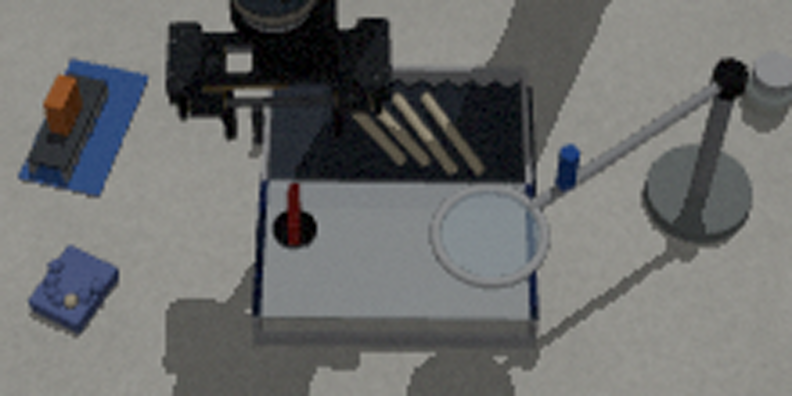

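The crop shows the cover fully open, with its knob at (294,225). Four slanted rods lie between (355,112) and (480,172), and the rake stands on its mat at (68,115). Next I'll look at the rake.

```bash

python3 -m crank '[[-4.3,3.8,0,0,0,0,0],[-4.3,3.8,0,0,0,0,0],[-4.3,3.8,0,0,0,0,0],[-4.3,3.8,0,0,0,0,0],[-4.3,3.8,0,0,0,0,0]]'
python3 -m crank '[[-4.3,3.8,0,0,0,0,0],[0,0,0,0,0,0.18,0],[0,0,0,0,0,0.18,0],[0,0,0,0,0,0.06,0],[0,0,0,0,0,0,0]]'
python3 - <<'E'
from h import *
np.set_printoptions(precision=4,suppress=True)
o=robot.get_obs(); print(o['position'],o['q'])
im,K,T=snap('wrist','w2.png'); print(T.tolist())
E
```

```text
time: 9.05
position: [0.3951, -0.3374, 0.2983]
tool_rot: [0.999, 0.038, -0.001, -0.002]
ft_force: [0.5, -1.5, 0.4]
grip_width: 0.0867
grip_force: 0.0
time: 9.68
position: [0.3565, -0.3776, 0.2985]
tool_rot: [0.985, -0.17, -0.001, -0.001]
ft_force: [0.0, -0.4, -0.9]
grip_width: 0.087
grip_force: 0.0
[ 0.3565 -0.3776  0.2985] [-1.0294  0.3789  1.6861 -0.      1.0804  0.884 ]
[[-0.3361306592400487, -0.9050117236431601, -0.2607104907503429, 0.42783272967800967], [-0.9418115791421384, 0.3222094835502397, 0.09577054925224796, -0.4035729885092742], [-0.0026700772722315263, 0.2777315768484423, -0.9606550067056518, 0.39044662497551635], [0.0, 0.0, 0.0, 1.0]]
```

View pics/w2.png

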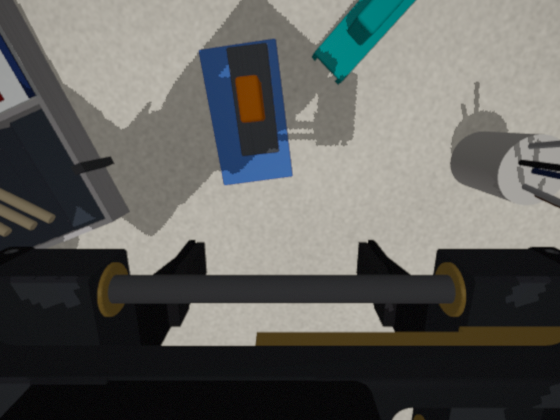

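The wrist view shows the mat with corners at about (200,50), (276,40), (292,176) and (224,185). The orange handle is at (250,98) and the turquoise decoy at upper right.

```bash
python3 - <<'E'
from h import *
np.set_printoptions(precision=4,suppress=True)
K,T=info('wrist'); im=cv2.cvtColor(cv2.imread('pics/w2.png'),cv2.COLOR_BGR2HSV)
m=cv2.inRange(im,np.array((5,150,60)),np.array((20,255,255))); m[200:]=0
v,u=np.nonzero(m); r=cv2.minAreaRect(np.c_[u,v].astype(np.float32)); print(r)
P=[ray(K,T,*p,.080)[:2] for p in cv2.boxPoints(r)]; print(np.array(P),ray(K,T,*r[0],.08))
# bright top face only
hsv=im[...,2][m>0]; print(np.percentile(hsv,[10,50,90]))
n=cv2.inRange(im,np.array((105,120,50)),np.array((125,255,255))); n[200:]=0;n[:,:190]=0;n[:,310:]=0
v,u=np.nonzero(n); h=cv2.convexHull(np.c_[u,v].astype(np.int32)); q=cv2.minAreaRect(h.astype(np.float32)); print(q)
Q=np.array([ray(K,T,*p,.004)[:2] for p in cv2.boxPoints(q)]); print(Q,Q.mean(0))
e=Q[1:]-Q[:-1]; print(np.linalg.norm(e,axis=1),np.arctan2(e[:,1],e[:,0]))
e=np.diff(np.array(P),axis=0); print(np.linalg.norm(e,axis=1),np.arctan2(e[:,1],e[:,0]))
# head dark outline
print(np.array([ray(K,T,*p,.030)[:2] for p in [(226,47),(266,43),(279,152),(241,156)]]))
print(proj(K,T,[.448,-.36,.004]))
E
```

```text
((249.65390014648438, 98.23077392578125), (46.76109313964844, 25.303083419799805), 82.87498474121094)
[[ 0.4801 -0.3746]
 [ 0.4748 -0.3978]
 [ 0.4339 -0.3883]
 [ 0.4394 -0.3642]] [ 0.4574 -0.3814  0.08  ]
[ 87. 121. 122.]
((246.25, 112.25), (137.74440002441406, 76.79179382324219), 81.8698959350586)
[[ 0.5331 -0.3399]
 [ 0.5144 -0.4254]
 [ 0.36   -0.3957]
 [ 0.3794 -0.2992]] [ 0.4467 -0.365 ]
[0.0875 0.1573 0.0984] [-1.7863  2.9513  1.3722]
[0.0237 0.0419 0.0247] [-1.7988  2.9144  1.3477]
[[ 0.5184 -0.3727]
 [ 0.5077 -0.414 ]
 [ 0.3959 -0.3885]
 [ 0.4064 -0.3453]]
[242.3601 116.7177]
```

```bash

python3 -m crank '[[0,0,0,0,0,-0.112,0],[4.9,-1,0,0,0,0,0],[4.95,-0.95,0,0,0,0,0],[0,0,5,0,0,0,0.2],[0,0,5,0,0,0,0.3]]' 40
python3 -m crank '[[0,0,5,0,0,0,0.3],[0,0,3,0,0,0,0.3],[0,0,0.9,0,0,0,0.3],[0,0,0,0,0,0,0.9],[0,0,0,0,0,0,0.9]]'
python3 -m crank '[[0,0,0,0,0,0,0.9],[0,0,0,0,0,0,0.9],[0,0,0,0,0,0,0.9],[0,0,0,0,0,0,0.9],[0,0,0,0,0,0,0.9]]'
```

```text
time: 10.35
position: [0.4584, -0.3815, 0.1988]
tool_rot: [0.993, -0.114, 0.0, 0.0]
ft_force: [1.1, -0.1, -1.0]
grip_width: 0.0742
grip_force: 0.0
time: 10.98
position: [0.4581, -0.3825, 0.1126]
tool_rot: [0.993, -0.115, 0.001, 0.001]
ft_force: [0.1, 0.2, 0.3]
grip_width: 0.0484
grip_force: 0.0
time: 11.6
position: [0.4576, -0.3816, 0.1118]
tool_rot: [0.993, -0.115, 0.0, -0.0]
ft_force: [0.4, 2.3, 5.7]
grip_width: 0.022
grip_force: 40.0
```

```bash

python3 -m crank '[[0,0,-2,0,0,0,0.9],[0,0,-3,0,0,0,0.9],[0,0,-3,0,0,0,0.9],[0,0,-2,0,0,-0.13,0.9],[0,0,0,0,0,-0.133,0.9]]' 40
python3 -m crank '[[0.2,-4,0,0,0,0,0.9],[0.3,-5,0,0,0,0,0.9],[0.3,-5,0,0,0,0,0.9],[0.2,-5,0,0,0,0,0.9],[0.1,-5,0,0,0,0,0.9]]'
python3 -m crank '[[0,0,0,0,0,0,0.9],[0,0,0,0,0,0,0.9]]'
python3 - <<'E'
from h import *
np.set_printoptions(precision=4,suppress=True)
o=robot.get_obs(); print(o['position'],R.from_quat(o['tool_rot']).as_matrix()[:,0],o['ft_force'],o['moment'])
im,K,T=snap('wrist','w3.png'); np.save('w3T.npy',T)
E
```

```text
time: 12.22
position: [0.4579, -0.3826, 0.2126]
tool_rot: [1.0, 0.018, 0.001, 0.002]
ft_force: [0.4, 0.1, -1.7]
grip_width: 0.0214
grip_force: 40.0
time: 12.85
position: [0.4605, -0.1402, 0.2108]
tool_rot: [1.0, 0.016, -0.0, 0.0]
ft_force: [0.6, -0.3, -2.3]
grip_width: 0.0219
grip_force: 40.0
time: 13.1
position: [0.4613, -0.142, 0.2111]
tool_rot: [1.0, 0.016, 0.0, 0.001]
ft_force: [0.4, -0.5, -1.8]
grip_width: 0.0221
grip_force: 40.0
[ 0.4613 -0.142   0.2111] [0.9995 0.0326 0.0008] [ 0.4417 -0.4723 -1.7608] [-0.012   0.036  -0.0296]
```

View pics/w3.png

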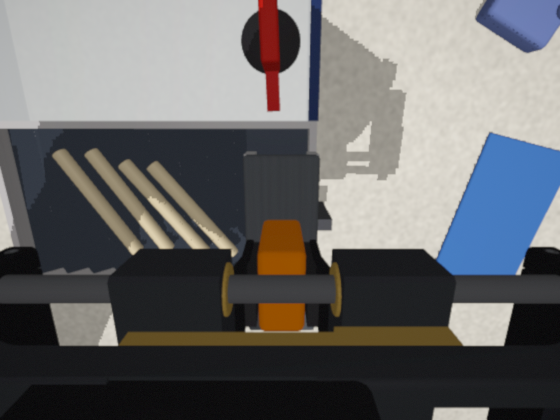

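The rake is held upright over the shelf, with its head's far edge at (245–319, 153). The tray's -y wall is at u≈312 and the four rods are unmoved to the left.

```bash
python3 - <<'E'
from h import *
np.set_printoptions(precision=4,suppress=True)
K,_=info('wrist');T=np.load('w3T.npy')
for p in [(246,153),(319,154)]: print('head',ray(K,T,*p,.129))
o=np.array([.4577,-.0363,0]);a=.033;Rz=R.from_euler('z',a).as_matrix()
for t in [(.07,-.131,.043),(.07,.131,.043),(.076,-.137,.043),(0,-.131,.043),(.132,-.1,.055)]: print(t,proj(K,T,o+Rz@np.array(t)))
for p in [(312,130),(300,128),(271,40),(20,132)]: print(p,Rz.T@(ray(K,T,*p,.043)-o))
im=cv2.imread('pics/w3.png')[90:290,180:380]; cv2.imwrite('pics/c4.png',cv2.resize(im,None,fx=3,fy=3))
E
```

```text
head [ 0.519  -0.1208  0.129 ]
head [ 0.5198 -0.1619  0.129 ]
(0.07, -0.131, 0.043) [311.2435 128.4438]
(0.07, 0.131, 0.043) [ -8.126  128.6076]
(0.076, -0.137, 0.043) [318.7959 120.8338]
(0, -0.131, 0.043) [309.1565 210.3681]
(0.132, -0.1, 0.055) [272.451   40.7624]
(312, 130) [ 0.0688 -0.1317  0.043 ]
(300, 128) [ 0.0704 -0.1218  0.043 ]
(271, 40) [ 0.1353 -0.0986  0.043 ]
(20, 132) [0.0673 0.1086 0.043 ]
```

View pics/c4.png

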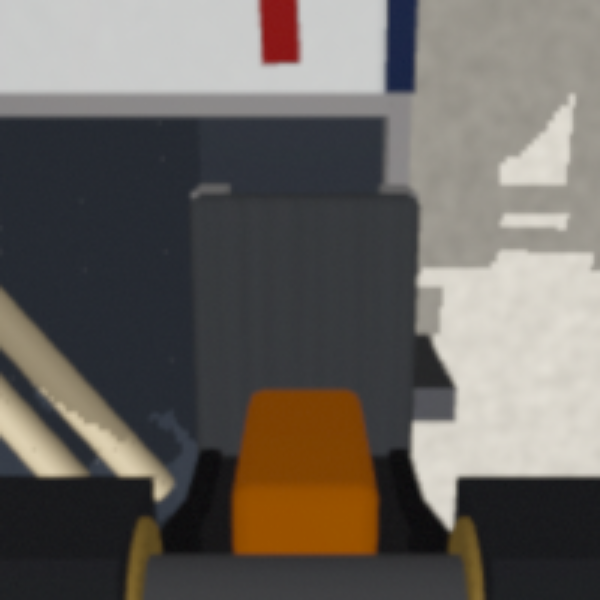

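```bash

python3 -m crank '[[0,-0.4,2,0,0,0,0.9],[0,0,2,0,0,0,0.9],[0,0,2,0,0,0,0.9],[0,0,0.9,0,0,0,0.9],[0,0,0,0,0,0,0.9]]' 40
for i in 1; do
python3 -m crank '[[0,0,0.2,0,0,0,0.9],[0,0,0,0,0,0,0.9]]'
python3 -m crank '[[0,0,0.15,0,0,0,0.9],[0,0,0,0,0,0,0.9]]'
python3 -m crank '[[0,0,0.15,0,0,0,0.9],[0,0,0,0,0,0,0.9]]'
python3 -m crank '[[0,0,0.15,0,0,0,0.9],[0,0,0,0,0,0,0.9]]'
python3 -m crank '[[0,0,0.15,0,0,0,0.9],[0,0,0,0,0,0,0.9]]'
done | grep -E "pos|ft"
```

```text
time: 13.78
position: [0.4607, -0.1384, 0.1418]
tool_rot: [1.0, 0.015, -0.0, -0.0]
ft_force: [0.1, 0.7, -2.4]
grip_width: 0.0216
grip_force: 40.0
position: [0.461, -0.1378, 0.1407]
ft_force: [0.3, -0.3, -1.2]
position: [0.4608, -0.1375, 0.1389]
ft_force: [0.1, 0.4, -2.2]
position: [0.4606, -0.1375, 0.1372]
ft_force: [-0.1, 0.0, -2.7]
position: [0.4606, -0.1375, 0.1356]
ft_force: [0.6, 0.2, -1.6]
position: [0.4607, -0.1375, 0.1348]
ft_force: [-1.4, 0.0, 4.6]
```

```bash

for i in 1; do
python3 -m crank '[[0,0,-0.42,0,0,0,0.9],[0,0,0,0,0,0,0.9],[0,-0.6,0,0,0,0,0.9],[0,-0.6,0,0,0,0,0.9],[0,-0.8,0,0,0,0,0.9]]'
python3 -m crank '[[0,-0.8,0,0,0,0,0.9],[0,-0.8,0,0,0,0,0.9],[0,-0.8,0,0,0,0,0.9],[0,-0.8,0,0,0,0,0.9],[0,-0.8,0,0,0,0,0.9]]'
python3 -m crank '[[0,-0.8,0,0,0,0,0.9],[0,-0.8,0,0,0,0,0.9],[0,-0.8,0,0,0,0,0.9],[0,-0.8,0,0,0,0,0.9],[0,0,0,0,0,0,0.9]]'
done | grep -E "pos|ft|rot"
python3 - <<'E'
from h import *
im,K,T=snap('wrist','w4.png'); a=cv2.imread('pics/w4.png')
s,_,_=snap('side','sd4.png'); b=cv2.imread('pics/sd4.png')[170:300,190:360]
cv2.imwrite('pics/c5.png',np.vstack([a[:260],cv2.resize(b,(560,428))[:330]]))
E
```

```text
position: [0.4599, -0.117, 0.1383]
tool_rot: [1.0, 0.016, -0.0, -0.0]
ft_force: [-1.3, -1.4, -2.1]
position: [0.4587, -0.077, 0.1385]
tool_rot: [1.0, 0.016, -0.0, -0.0]
ft_force: [-0.6, -0.1, -1.4]
position: [0.4576, -0.045, 0.1385]
tool_rot: [1.0, 0.016, -0.0, -0.0]
ft_force: [-0.4, 0.4, -2.1]
```

View pics/c5.png

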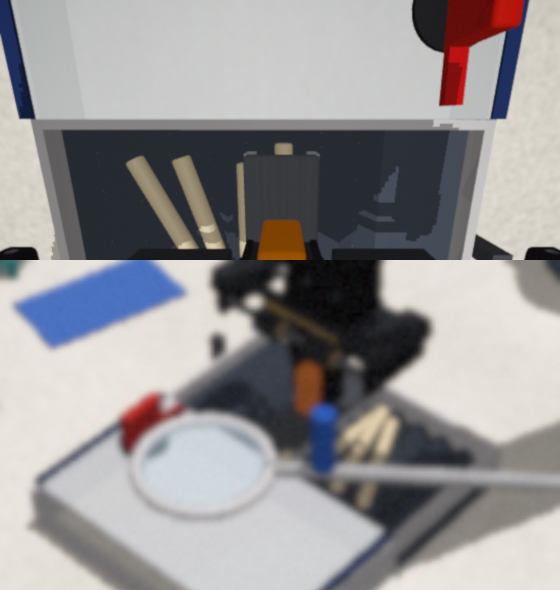

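The upper part shows one rod parallel under the rake (u≈283) and another aligned at its leading edge (u≈241). Two are still slanted, so I'll keep combing.

```bash

for i in 1; do
python3 -m crank '[[0,-0.8,0,0,0,0,0.9],[0,-0.8,0,0,0,0,0.9],[0,-0.8,0,0,0,0,0.9],[0,-0.8,0,0,0,0,0.9],[0,-0.8,0,0,0,0,0.9]]'
python3 -m crank '[[0,-0.8,0,0,0,0,0.9],[0,-0.8,0,0,0,0,0.9],[0,-0.8,0,0,0,0,0.9],[0,-0.8,0,0,0,0,0.9],[0,0,0,0,0,0,0.9]]'
done | grep -E "pos|ft|rot"
python3 - <<'E'
from h import *
im,K,T=snap('wrist','w5.png'); a=cv2.imread('pics/w5.png')
cv2.imwrite('pics/c6.png',a[:260])
E
```

```text
position: [0.4565, -0.005, 0.1385]
tool_rot: [1.0, 0.016, -0.0, -0.0]
ft_force: [-0.5, -0.8, -2.6]
position: [0.4553, 0.027, 0.1384]
tool_rot: [1.0, 0.016, -0.0, -0.0]
ft_force: [0.2, 0.3, -2.3]
```

View pics/c6.png

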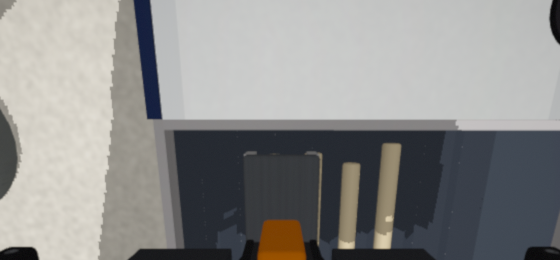

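Two rods are seated behind the rake (u 350 and 390), one shows at its trailing edge (u 320), and the fourth is hidden under the head. I'll finish the stroke, then lift and look.

```bash

for i in 1; do
python3 -m crank '[[0,-0.8,0,0,0,0,0.9],[0,-0.8,0,0,0,0,0.9],[0,-0.8,0,0,0,0,0.9],[0,-0.7,0,0,0,0,0.9],[0,0,0,0,0,0,0.9]]'
python3 -m crank '[[0,0.8,0,0,0,0,0.9],[0,0.8,-2,0,0,0,0.9],[0,0,-3,0,0,0,0.9],[0,0,-2,0,0,0,0.9],[0,5,0,0,0,0,0.9]]'
python3 -m crank '[[0,5,0,0,0,0,0.9],[0,4,0,0,0,0,0.9],[0,0,0,0,0,0,0.9]]'
done | grep -E "pos|ft|rot"
python3 - <<'E'
from h import *
im,K,T=snap('wrist','w6.png'); np.save('w6T.npy',T); a=cv2.imread('pics/w6.png')
s,_,_=snap('side','sd6.png'); b=cv2.imread('pics/sd6.png')[180:300,200:360]
cv2.imwrite('pics/c7.png',np.vstack([a[:260],cv2.resize(b,(560,420),interpolation=cv2.INTER_CUBIC)[:330]]))
E
```

```text
position: [0.4543, 0.058, 0.1385]
tool_rot: [1.0, 0.017, -0.0, -0.0]
ft_force: [-0.1, -0.8, -1.1]
position: [0.4571, -0.008, 0.21]
tool_rot: [1.0, 0.018, 0.002, 0.0]
ft_force: [1.3, -0.3, -1.9]
position: [0.4601, -0.1022, 0.2086]
tool_rot: [1.0, 0.013, 0.001, 0.001]
ft_force: [0.2, 0.6, -2.1]
```

View pics/c7.png

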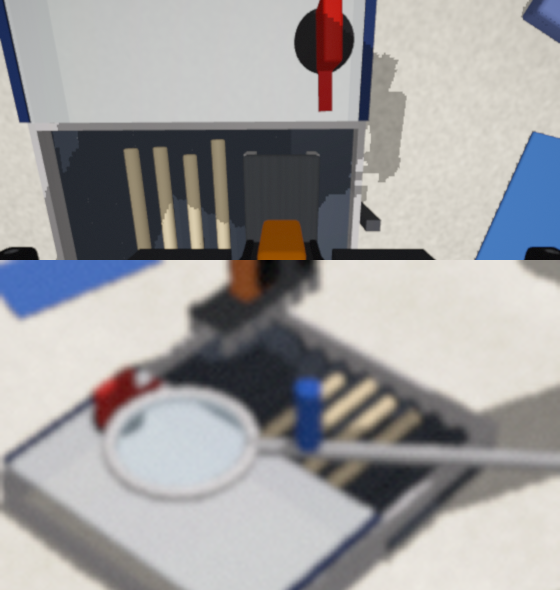

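All four rods now lie parallel, at u≈137, 166, 193 and 221. I'll check them against the grooves.

```bash
python3 - <<'E'
from h import *
np.set_printoptions(precision=4,suppress=True)
K,_=info('wrist');T=np.load('w6T.npy')
o=np.array([.4577,-.0363,0]);Rz=R.from_euler('z',.033).as_matrix()
im=cv2.cvtColor(cv2.imread('pics/w6.png'),cv2.COLOR_BGR2HSV)
m=cv2.inRange(im,np.array((10,40,90)),np.array((30,160,255)))
for row in (165,185,205,225,240):
    x=m[row,60:243]; d=np.diff(np.r_[0,(x>0).astype(int),0]); s=np.nonzero(d==1)[0];e=np.nonzero(d==-1)[0]
    print(row,[(Rz.T@(ray(K,T,60+(a+b-1)/2,row,.0228)-o))[1].round(4) for a,b in zip(s,e) if b-a>4],[b-a for a,b in zip(s,e) if b-a>4])
E
```

```text
165 [np.float64(0.0677), np.float64(0.0414), np.float64(0.0157), np.float64(-0.0101)] [np.int64(14), np.int64(14), np.int64(13), np.int64(14)]
185 [np.float64(0.0679), np.float64(0.0417), np.float64(0.0159), np.float64(-0.0104)] [np.int64(15), np.int64(14), np.int64(14), np.int64(13)]
205 [np.float64(0.0677), np.float64(0.0419), np.float64(0.0157), np.float64(-0.0101)] [np.int64(15), np.int64(14), np.int64(14), np.int64(13)]
225 [np.float64(0.068), np.float64(0.0417), np.float64(0.0159), np.float64(-0.0104)] [np.int64(14), np.int64(13), np.int64(13), np.int64(14)]
240 [np.float64(0.068), np.float64(0.0419), np.float64(0.0162), np.float64(-0.01)] [np.int64(14), np.int64(14), np.int64(13), np.int64(13)]
```

Rod y values are -10, 16, 42 and 68 mm in tray coordinates. That matches four adjacent grooves with a constant 1.8 mm offset, so all are seated. Next I'll return the rake to its mat.

```bash

for i in 1; do
python3 -m crank '[[-0.4,4.3,0,0,0,0,0.9],[-0.4,5.5,0,0,0,0,0.9],[-0.4,5.5,0,0,0,0,0.9],[-0.4,5.5,0,0,0,0,0.9],[-0.4,5.4,0,0,0,0,0.9]]' 40
python3 -m crank '[[0,0,0,0,0,0.11,0.9],[0,0,3,0,0,0.12,0.9],[0,0,3,0,0,0,0.9],[0,0,2.5,0,0,0,0.9],[0,0,0,0,0,0,0.9]]'
python3 -m crank '[[0,0,0.4,0,0,0,0.9],[0,0,0.4,0,0,0,0.9],[0,0,0,0,0,0,0.9]]'
done | grep -E "pos|ft|rot|grip"
```

```text
position: [0.4477, -0.3611, 0.2081]
tool_rot: [1.0, 0.017, -0.0, -0.001]
ft_force: [0.4, 0.7, -1.4]
grip_width: 0.0218
grip_force: 40.0
position: [0.447, -0.3585, 0.1214]
tool_rot: [0.995, -0.098, -0.002, -0.002]
ft_force: [-0.5, -0.3, -1.9]
grip_width: 0.0219
grip_force: 40.0
position: [0.448, -0.3611, 0.1159]
tool_rot: [0.995, -0.099, 0.0, 0.0]
ft_force: [-0.4, -1.1, -1.9]
grip_width: 0.0217
grip_force: 40.0
```

```bash

for i in 1; do
python3 -m crank '[[0,0.4,0.2,0,0,0,0.9],[0,0,0,0,0,0,0.9]]'
python3 -m crank '[[0,0,0.15,0,0,0,0.9],[0,0,0,0,0,0,0.9]]'
python3 -m crank '[[0,0,0.1,0,0,0,0.9],[0,0,0,0,0,0,0.9]]'
done | grep -E "pos|ft|grip"
```

```text
position: [0.447, -0.3656, 0.1136]
ft_force: [0.5, -0.8, -2.8]
grip_width: 0.0216
grip_force: 40.0
position: [0.447, -0.365, 0.1119]
ft_force: [-0.1, 0.3, -2.7]
grip_width: 0.0217
grip_force: 40.0
position: [0.447, -0.365, 0.1118]
ft_force: [-1.1, 1.0, 5.0]
grip_width: 0.0219
grip_force: 40.0
```

```bash

for i in 1; do
python3 -m crank '[[0,0,0,0,0,0,0.3],[0,0,0,0,0,0,0],[0,0,0,0,0,0,0],[0,0,0,0,0,0,0],[0,0,0,0,0,0,0]]'
python3 -m crank '[[0,0,-2,0,0,0,0],[0,0,-5,0,0,0,0],[0,0,-5,0,0,0,0],[0,0,-6,0,0,0,0],[0,0,0,0,0,-0.14,0]]'
python3 -m crank '[[3,-4.5,0,0,0,-0.14,0],[3,-4.5,0,0,0,0,0],[3,-4.5,0,0,0,0,0],[3,-4.5,0,0,0,0,0],[0,0,0,0,0,0,0]]'
done | grep -E "pos|rot|grip"
python3 - <<'E'
from h import *
np.set_printoptions(precision=4,suppress=True)
for n,b in (('side',(190,150,245,190)),('scene',(170,185,215,235))):
    im,K,T=snap(n,n+'7.png'); h=cv2.cvtColor(im,cv2.COLOR_RGB2HSV); m=cv2.inRange(h,np.array((6,150,110)),np.array((18,255,255)))
    mm=np.zeros_like(m); a,c,d,e=b; mm[c:e,a:d]=m[c:e,a:d]; v,u=np.nonzero(mm); print(n,len(u),ray(K,T,u.mean(),v.mean(),.058))
E
```

```text
position: [0.447, -0.365, 0.1108]
tool_rot: [0.995, -0.099, -0.0, -0.0]
grip_width: 0.0641
grip_force: 0.0
position: [0.4489, -0.3671, 0.2967]
tool_rot: [1.0, -0.027, 0.004, 0.005]
grip_width: 0.087
grip_force: 0.0
position: [0.5593, -0.1763, 0.2908]
tool_rot: [0.999, 0.044, 0.0, -0.0]
grip_width: 0.087
grip_force: 0.0
side 143 [ 0.4484 -0.361   0.058 ]
scene 44 [ 0.429 -0.371  0.058]
```

```bash

for i in 1; do
python3 -m crank '[[3.65,-4.3,0,0,0,0.01,0],[0,0,4,0,0,0,0],[0,0,4,0,0,0,0],[0,0,4,0,0,0,0.3],[0,0,3,0,0,0,0.3]]' 30
python3 -m crank '[[0,0,1.1,0,0,0,0.3],[0,0,0,0,0,0,0.9],[0,0,0,0,0,0,0.9],[0,0,0,0,0,0,0.9],[0,0,0,0,0,0,0.9]]'
python3 -m crank '[[0,0,0,0,0,0,0.9],[0,0,0,0,0,0,0.9],[0,0,0,0,0,0,0.9],[0,0,0,0,0,0,0.9]]'
done | grep -E "pos|rot|grip|ft"
```

```text
position: [0.59, -0.1358, 0.1392]
tool_rot: [0.999, 0.035, -0.001, -0.0]
ft_force: [0.5, -0.5, -0.1]
grip_width: 0.0744
grip_force: 0.0
position: [0.5915, -0.1342, 0.1309]
tool_rot: [0.999, 0.036, 0.001, 0.0]
ft_force: [0.1, -0.7, 0.2]
grip_width: 0.0288
grip_force: 0.0
position: [0.5909, -0.1307, 0.1304]
tool_rot: [0.999, 0.035, -0.0, -0.003]
ft_force: [0.9, 8.7, 3.9]
grip_width: 0.0116
grip_force: 30.0
```

```bash

for i in 1; do
python3 -m crank '[[-1,-0.4,0,0,0,0,0.9],[-3,-0.1,0,0,0,0,0.9],[-3,-0.1,0,0,0,0,0.9],[-3,-0.1,0,0,0,0,0.9],[-3,-0.1,0,0,0,0,0.9]]'
python3 -m crank '[[-2,-0.1,0,0,0,0,0.9],[-0.4,0,0,0,0,0,0.9],[0,0,0,0,0,0,0.9],[0,0,0,0,0,0,0.9]]'
done | grep -E "pos|rot|grip|ft"
```

```text
position: [0.4603, -0.1345, 0.1304]
tool_rot: [0.999, 0.035, 0.001, -0.001]
ft_force: [3.7, 3.8, -0.5]
grip_width: 0.0119
grip_force: 30.0
position: [0.4385, -0.1353, 0.1304]
tool_rot: [0.999, 0.035, 0.002, -0.0]
ft_force: [8.0, 8.6, 0.9]
grip_width: 0.0116
grip_force: 30.0
```

```bash

for i in 1; do
python3 -m crank '[[0,-0.3,0,0,0,0,0.9],[0,0,0,0,0,-0.17,0.9],[0,0,0,0,0,-0.17,0.9],[0,0,0,0,0,-0.17,0.9],[0,0,0,0,0,-0.17,0.9]]'
python3 -m crank '[[0,0,0,0,0,-0.17,0.9],[0,0,0,0,0,-0.17,0.9],[0,0,0,0,0,-0.17,0.9],[0,0,0,0,0,-0.17,0.9],[0,0,0,0,0,-0.17,0.9]]'
python3 -m crank '[[0,0,0,0,0,0,0.9],[0,0,0,0,0,0,0.9]]'
done | grep -E "pos|rot|grip|ft"
```

```text
position: [0.4391, -0.1358, 0.1304]
tool_rot: [0.929, 0.37, 0.002, 0.004]
ft_force: [3.0, -6.0, -2.3]
grip_width: 0.0113
grip_force: 30.0
position: [0.4404, -0.1364, 0.1305]
tool_rot: [0.694, 0.72, 0.001, 0.006]
ft_force: [5.8, -5.6, -3.6]
grip_width: 0.0115
grip_force: 30.0
position: [0.4404, -0.1364, 0.1305]
tool_rot: [0.696, 0.718, 0.001, 0.006]
ft_force: [6.3, -5.2, -4.7]
grip_width: 0.012
grip_force: 30.0
```

```bash

for i in 1; do
python3 -m crank '[[0,0,0,0,0,0,0],[0,0,0,0,0,0,0],[0,0,0,0,0,0,0],[0,0,0,0,0,0,0],[0,0,0,0,0,0,0]]'
python3 -m crank '[[0,0,-4,0,0,0,0],[0,0,-6,0,0,0,0],[0,0,-6,0,0,0,0],[0,0,-6,0,0,0,0],[0,0,-6,0,0,0,0]]'
python3 -m crank '[[4.2,3.3,0,0,0,0,0],[4.2,3.3,0,0,0,0,0],[4.2,3.3,0,0,0,0,0],[4.2,3.3,0,0,0,0,0],[4.2,3.3,0,0,0,0,0]]'
python3 -m crank '[[4.2,3.3,0,0,0,-0.15,0],[0,0,0,0,0,-0.16,0],[0,0,0,0,0,-0.16,0],[0,0,0,0,0,-0.16,0],[0,0,0,0,0,0,0]]'
done | grep -E "time|pos|rot"
python3 - <<'E'
from h import *
np.set_printoptions(precision=4,suppress=True)
o=robot.get_obs(); print(o['position'],o['q'])
im,K,T=snap('wrist','w8.png'); np.save('w8T.npy',T)
im,K,T=snap('scene','s8.png')
c=cv2.imread('pics/s8.png')[180:290,170:390]; a=cv2.imread('pics/w8.png')[:270]
cv2.imwrite('pics/c8.png',np.vstack([a,cv2.resize(c,(560,280),interpolation=cv2.INTER_CUBIC)]))
E
```

```text
time: 29.38
position: [0.4364, -0.1329, 0.1299]
tool_rot: [0.696, 0.718, -0.0, -0.0]
time: 30.0
position: [0.436, -0.1327, 0.412]
tool_rot: [0.696, 0.718, -0.0, -0.0]
time: 30.62
position: [0.5955, 0.0834, 0.4096]
tool_rot: [0.696, 0.718, -0.0, -0.0]
time: 31.25
position: [0.6263, 0.125, 0.4094]
tool_rot: [0.44, 0.898, -0.0, -0.001]
[0.6263 0.125  0.4094] [ 0.0223  0.4462  1.2427 -0.      1.4541 -0.6371]
```

View pics/c8.png

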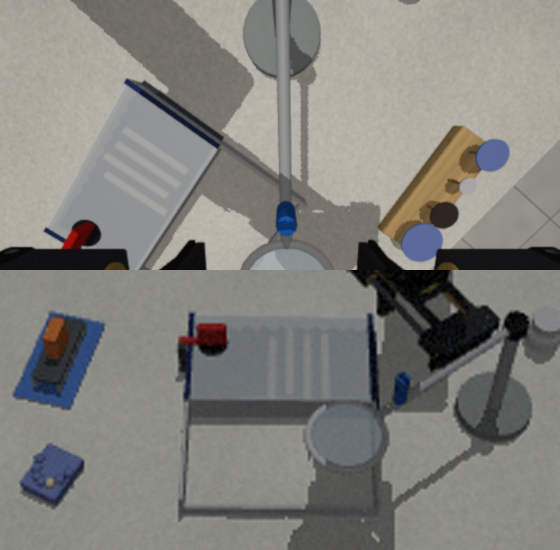

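In the wrist view the blue stub is at (287,218), on the arm bar. The scene crop shows the cover shut and locked, the rods parallel, and the rake centred on its mat.

```bash
python3 - <<'E'
from h import *
np.set_printoptions(precision=4,suppress=True)
K,_=info('wrist');T=np.load('w8T.npy')
im=cv2.cvtColor(cv2.imread('pics/w8.png'),cv2.COLOR_BGR2HSV)
m=cv2.inRange(im,np.array((100,120,60)),np.array((125,255,255))); m[:190]=0;m[250:]=0;m[:,:270]=0;m[:,305:]=0
v,u=np.nonzero(m); print(u.min(),u.max(),v.min(),v.max())
vv=im[...,2]; 
for r in range(v.min(),v.max()+1,3): uu=u[v==r]; print(r,uu.min(),uu.max(),int(vv[r,int(uu.mean())]))
c=(u.min()+u.max())/2
print('top near edge',ray(K,T,c,v.max()-.0,.266),'mid z.246',ray(K,T,c,v.mean(),.246))
print('bar near stub',ray(K,T,284.5,150,.216),ray(K,T,284,60,.216))
o=robot.get_obs(); Rm=R.from_quat(o['tool_rot']).as_matrix(); print(Rm[:,:2],o['position'])
E
```

```text
276 296 201 235
201 284 286 83
204 280 291 80
207 278 293 79
210 277 294 86
213 277 294 95
216 277 294 135
219 277 295 157
222 276 295 102
225 276 296 101
228 277 295 104
231 278 294 155
234 281 291 150
top near edge [0.6381 0.1158 0.266 ] mid z.246 [0.6336 0.1219 0.246 ]
bar near stub [0.5981 0.1659 0.216 ] [0.5514 0.2251 0.216 ]
[[-0.6119  0.7909]
 [ 0.7909  0.6119]
 [ 0.0005 -0.0006]] [0.6265 0.1249 0.4097]
```

```bash

for i in 1; do
python3 -m crank '[[-0.6,0.4,3,0,0,0,0],[0,0,4,0,0,0,0.3],[0,0,3,0,0,0,0.4],[0,0,1.3,0,0,0,0.4],[0,0,0,0,0,0,0.6]]' 25
python3 -m crank '[[0,0,0,0,0,0,0.9],[0,0,0,0,0,0,0.9],[0,0,0,0,0,0,0.9],[0,0,0,0,0,0,0.9],[0,0,0,0,0,0,0.9]]' 25
python3 -m crank '[[0,0,0,0,0,0,0.9],[0,0,0,0,0,0,0.9]]'
done | grep -E "pos|rot|grip|ft"
```

```text
position: [0.6334, 0.1225, 0.2964]
tool_rot: [0.44, 0.898, -0.0, -0.001]
ft_force: [0.6, 0.2, 0.3]
grip_width: 0.0548
grip_force: 0.0
position: [0.6336, 0.1225, 0.2975]
tool_rot: [0.439, 0.898, 0.0, 0.0]
ft_force: [-1.4, -0.6, 2.7]
grip_width: 0.0173
grip_force: 25.0
position: [0.6336, 0.1225, 0.2975]
tool_rot: [0.439, 0.898, 0.0, 0.0]
ft_force: [-1.3, -1.8, 4.3]
grip_width: 0.0173
grip_force: 25.0
```

```bash

for i in 1; do
python3 -m crank '[[0.11,-2.12,0,0,0,0.106,0.9],[0.11,-2.12,0,0,0,0.106,0.9],[0.11,-2.12,0,0,0,0.106,0.9],[0.11,-2.12,0,0,0,0.106,0.9],[0,0,0,0,0,0,0.9]]'
python3 -m crank '[[0.11,-2.12,0,0,0,0.106,0.9],[0.11,-2.12,0,0,0,0.106,0.9],[0.11,-2.12,0,0,0,0.106,0.9],[0.11,-2.12,0,0,0,0.106,0.9],[0,0,0,0,0,0,0.9]]'
done | grep -E "pos|rot|grip|ft"
python3 - <<'E'
from h import *
o=robot.get_obs(); print(o['position'],o['ft_force'])
E
```

```text
position: [0.5571, 0.0843, 0.2975]
tool_rot: [0.619, 0.786, -0.001, 0.001]
ft_force: [-1.5, -5.1, 4.0]
grip_width: 0.0174
grip_force: 25.0
position: [0.472, 0.0816, 0.2974]
tool_rot: [0.77, 0.639, -0.003, 0.002]
ft_force: [-2.5, -10.2, 6.4]
grip_width: 0.0172
grip_force: 25.0
[0.47201985 0.08156891 0.29744274] [ -2.53399472 -10.15606959   6.39653117]
```

```bash

for i in 1; do
python3 -m crank '[[0,0,0,0,0,0,0],[0,0,0,0,0,0,0],[0,0,0,0,0,0,0],[0,0,0,0,0,0,0],[0,0,0,0,0,0,0]]'
python3 -m crank '[[0,0,-4,0,0,0,0],[0,0,-4,0,0,0,0],[0,0,-4,0,0,0,0],[0,0,0,0,0,0,0],[0,0,0,0,0,0,0]]'
done | grep -E "pos|rot|grip|ft"
python3 - <<'E'
from h import *
np.set_printoptions(precision=4,suppress=True)
im,K,T=snap('scene','s9.png'); im2,K2,T2=snap('side','sd9.png'); 
a=cv2.imread('pics/s9.png')[170:290,160:400]; b=cv2.imread('pics/sd9.png')[140:300,170:410]
cv2.imwrite('pics/c9.png',np.vstack([cv2.resize(a,(560,280),interpolation=cv2.INTER_CUBIC),cv2.resize(b,(480,320),interpolation=cv2.INTER_CUBIC)[:310].copy() if 0 else cv2.resize(b,(560,320))]))
E
```

```text
position: [0.4734, 0.0838, 0.2968]
tool_rot: [0.77, 0.638, -0.0, -0.0]
ft_force: [0.4, -0.4, 0.2]
grip_width: 0.0592
grip_force: 0.0
position: [0.4728, 0.0837, 0.4163]
tool_rot: [0.77, 0.638, -0.0, -0.0]
ft_force: [-0.8, 0.2, -0.5]
grip_width: 0.087
grip_force: 0.0
```

View pics/c9.png

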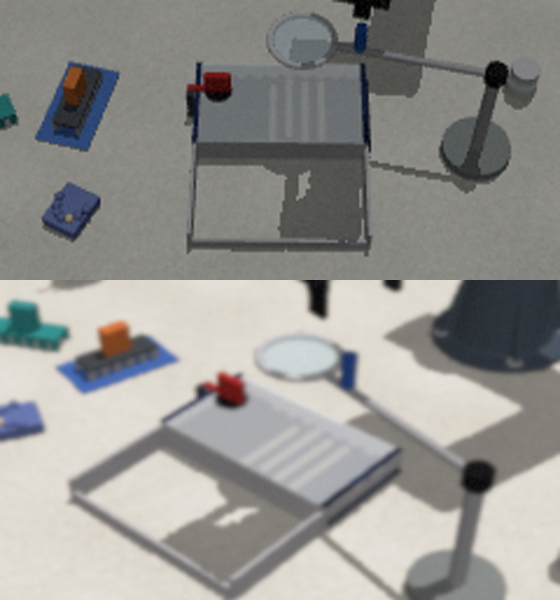

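The crops show the lens at scene (303,40) and side (299,357), the knob locked, the cover shut, the rods parallel, and the rake upright on its mat. A final check of lens and knob positions:

```bash
python3 - <<'E'
from h import *
np.set_printoptions(precision=4,suppress=True)
K,T=info('scene'); print(ray(K,T,289.9,187.1,.21)); K2,T2=info('side'); print(ray(K2,T2,298.1,178.5,.21))
print('bed',.4568,-.0093)
for n,b,f in (('side',(190,150,245,190),'sd9'),('side',(255,180,280,207),'side0'),('side',(255,180,280,207),'sd9')):
    K,T=info(n); h=cv2.cvtColor(cv2.imread(f'pics/{f}.png'),cv2.COLOR_BGR2HSV)
    lo,hi=((6,150,110),(18,255,255)) if b[0]==190 else ((0,150,90),(8,255,255))
    m=cv2.inRange(h,np.array(lo),np.array(hi)); mm=np.zeros_like(m); a,c,d,e=b; mm[c:e,a:d]=m[c:e,a:d]; v,u=np.nonzero(mm); print(f,len(u),u.min(),u.max(),v.min(),v.max(),ray(K,T,u.mean(),v.mean(),.058))
print(robot.get_obs()['time'])
E
```

```text
[ 0.4554 -0.0025  0.21  ]
[ 0.458  -0.0021  0.21  ]
bed 0.4568 -0.0093
sd9 142 213 225 162 176 [ 0.4483 -0.3614  0.058 ]
side0 108 258 273 187 200 [ 0.4282 -0.1533  0.058 ]
sd9 103 259 273 187 201 [ 0.4297 -0.1501  0.058 ]
35.45
```

```bash
python3 -c "
from rig import ticket
print(ticket.hand_in())"
```

```text
the job is handed in; nothing more can be done
None
```

I handed the job in at about 35 s; it printed no verdict, but my last checks had all four rods seated in their own grooves, the rake upright at the mat centre, the cover shut and latched, and the lens about 7 mm from the bed centre.

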